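Gauge the gap of a cassette holder

TASK

The gap between the two steel jaws of the small cassette holder is being measured with gauge blocks; the thinnest block was tried first and still stands in the gap, too loose. Take it out and set it aside on the worktop, clear of the holder, then stand in its place, upright on the floor of the gap, the thickest of the other two blocks that drops in freely.

Things in the scene. Friction and masses are not known exactly. Their poses are not given: they have to be found in the camera images.
- holder: fixed holder: grey base plate 76 x 150 x 8 mm (y -48 to +102) with a fixed steel jaw. Origin at worktop height under the middle of that jaw's inner face; x along the jaw, y across the gap to the other jaw, z up. Both jaws: 56 mm long (x), 24 thick (y), tops at z = 30, upper inner edges rounded 6 mm. Gap floor at z = 8 mm, open at both ends; a block standing there has its centre at z = 44.
- jaw: the other steel jaw, locked, with a black screw head behind it (26 mm high). Origin at worktop height under its inner face's middle, axes as the holder's: its y in the holder's frame is the gap, 25 to 40 mm. A block drops in freely with 2.5 mm or more to spare; at gaps under 34.5 mm the 22 mm block is right, and the 32 mm block is accepted too if it does go in.
- thin_block_center (a point): loose aluminium gauge block, upright plate 14 mm thick, 44 mm wide and 72 mm tall, a dark disc (no hole) near the top of both faces; the thinnest; at the start it stands in the gap with its thickness across it, its width along the jaws. This point is its centre, 36 mm above its foot: x along the 44 mm width, y along the thickness, z up. 80 to 180 g.
- mid_block_center (a point): loose aluminium gauge block, upright plate 22 mm thick, 44 mm wide and 72 mm tall, a dark disc (no hole) near the top of both faces; the middle one; stands on the worktop, to the right of the holder or behind it. This point is its centre, 36 mm above its foot: x along the 44 mm width, y along the thickness, z up. 80 to 180 g.
- thick_block_center (a point): loose aluminium gauge block, upright plate 32 mm thick, 44 mm wide and 72 mm tall, a dark disc (no hole) near the top of both faces; the thickest; stands on the worktop, to the right of the holder or behind it. This point is its centre, 36 mm above its foot: x along the 44 mm width, y along the thickness, z up. 80 to 180 g.

How it is judged:
By the outcome, as a careful person would: the job done as asked, in the order asked, and still so for the second after the job is handed in, with the robot touching nothing.
It also fails if it takes over 58 s, if anything falls off the work surface, if the arm or the gripper's body presses on something with over 40 N, if the wrist force passes 120 N, or if a joint passes its speed limit or range.

ROBOT

A 6-joint arm with a two-finger parallel gripper is mounted at the origin on a cart in front of the work surface, level with it; the furniture and walls round the work are solid. World frame = base frame: x ahead of the robot, y to its left, z up, the work surface at z = 0. Lengths are in mm, angles in degrees, forces in N, time in s.
With the tool pointing down it reaches from about 300 to 850 mm from the base axis. Payload 4.2 kg.
Tool frame: the origin (TCP) lies midway between the tips of the shut fingers; the grasp point (between the pads) lies 19 mm behind it (env.hold_point_z is the z of the grasp point in the tool frame, in mm); z points along the fingers, y is the direction in which the jaws open and shut (so a half turn about z gives the same grasp; the last joint's range is limited). The gripper opens to 91 mm and grips with 3 to 60 N. Pads are 32 mm wide; open, the fingers measure 118 mm over their backs; the gripper's body (76 mm by 178 mm) begins 60 mm behind the grasp point.
Start: joints at [-72.995, 18.312, 89.639, -0, 72.044, -1.146], TCP at [179.132, -546.402, 213.976] pointing down, gripper open.
Joint ranges: [-177.97, 177.97], [-48.28, 115.42], [12.27, 149.76], [-77.06, 257.06], [2.81, 150.46], [-146.56, 146.56]. Speed limits (degrees/s): [147.25, 147.25, 180, 180, 180, 180].

INTERFACE

Orientations are given as [roll, pitch, yaw] about the fixed x, y, z axes, in that order (R = Rz(yaw) Ry(pitch) Rx(roll)).
In Python, from workcell import env, grab_frame, camera_params, spotter gives the robot as it stands. The module is installed in compiled form; this text tells all that it offers.
- The arm moves only by the shell command python3 -m jog 'ROWS' [FORCE]. ROWS is text: rows parted by semicolons, each of 7 numbers parted by spaces: the turn, a rotation vector about the world's x, y, z in units of 5 degrees (1.0 is 5 degrees), then the shift along the world's x, y, z in units of 25 mm (1.0 is 25 mm), then the opening, from 0 (shut) to 1 (fully open). A call has 1 to 5 rows; each row is the pose to reach, as a shift and turn from the pose commanded when the call began; what a row does not reach only later rows make up. A row lasts 1/8 s, in which the tool goes at most 62.5 mm and 10.7 degrees, less where a joint would pass 70% of its speed; a pose out of reach is approached as far as the arm can. A call with a gripper value outside its range is refused whole. The fingers move at their own pace and stop on an object; FORCE is the grip in N (left out, the last holds). Time passes only in rows, so rows that repeat a pose let the fingers close. It gives the time, the measured TCP pose, the force and the opening at its end, in the units of the state.
- env.state(): the state, without advancing time (a new reading comes with each control period).
- grab_frame(name): name is "side" or "top"; returns the picture (480x640x3 uint8, red, green, blue); there is no depth.
- camera_params(name): a dict with "K" (3x3 intrinsics, pixels), "dist" ([k1, k2, p1, p2, k3] as OpenCV has them; the pictures are not rectified), "rvec" (rotation vector, rad) and "tvec" (3), from world to camera coordinates, as OpenCV has them. Camera axes: x right, y down, z forward; pixel columns grow to the right and rows downward; lengths in mm; the calibration is good to about 2 mm. A picture is of the moment at which its call begins. camera_params takes no time and is no camera call.
- env.job_done(): hands the job in, once; it reports no verdict.
Trained networks look in the newest picture that a camera, given by its name, has taken for a name from the list of things; names that differ only in an ending like _2 or _b are one class to them, and where a whole thing is asked for, a point or a joint stands for the part that bears it (a point fixed in the world has none). Each returns a list of dicts, best first, with "conf" (0 to 1); they miss things now and then, are a little off and sometimes report something else, mostly with a low value. They report only what shows in the picture. A call takes as long as a camera call.
- spotter.look_for(query, camera): "box" ([left, top, width, height] in pixels, round what is visible of it).
- spotter.trace(query, camera): "region" (480x640 bool, what is visible of it) and "box" ([left, top, width, height] in pixels, round what is visible of it).
The state is a dict: "time_s": time; "qpos": joint angles; "qvel": joint speeds; "effort": joint torques, N m; "ee_pos": TCP position; "ee_rot": TCP orientation; "force": force on the tool from outside, world axes, zero at the start; "torque": the same for the moment, N m; "gripper_width": finger opening in mm.
Only numpy, scipy, OpenCV 4.12 (cv2) and the standard library are available. Lean on these libraries where they do the work, as an engineer would, in place of code of your own. Each camera call takes 0.05 s, during which the arm holds its last target. There are 200 camera calls.

## Working session

There is one attempt and no reset: what is moved stays moved. The work goes in short steps, Python scripts to look and compute and a shell command to move; the robot and the scene stay as the last step left them, time stands still between calls to the robot, and variables do not carry over. Pictures are saved under pics/ and viewed, about 8 in all and at most 12, crops included, and the job is handed in when it is done.

```bash
mkdir -p pics
cat > h.py <<'E'
import numpy as np, cv2
from workcell import env, grab_frame, camera_params, spotter
def cam(n):
    p=camera_params(n); R=cv2.Rodrigues(np.array(p["rvec"],float))[0]
    return np.array(p["K"],float),np.array(p["dist"],float),R,np.array(p["tvec"],float).ravel()
def ray(n,uv,z):
    K,d,R,t=cam(n); q=cv2.undistortPoints(np.array(uv,float).reshape(-1,1,2),K,d).reshape(-1,2)
    D=np.c_[q,np.ones(len(q))]@R; C=-R.T@t
    s=(z-C[2])/D[:,2]; return C+D*s[:,None]
def proj(n,P):
    K,d,R,t=cam(n); return cv2.projectPoints(np.array(P,float).reshape(-1,1,3),cv2.Rodrigues(R)[0],t,K,d)[0].reshape(-1,2)
def save(n,f,box=None,s=1):
    im=grab_frame(n)[:,:,::-1]
    if box: x,y,w,h=box; im=im[y:y+h,x:x+w]
    cv2.imwrite("pics/"+f,cv2.resize(im,None,fx=s,fy=s,interpolation=cv2.INTER_CUBIC));
E
python3 - <<'E'
from h import *
for n in("side","top"):
    save(n,n+"1.png"); K,d,R,t=cam(n); print(n,"C",(-R.T@t).round(),"fwd",R[2].round(2),K[0,0])
    for q in("holder","jaw","thin_block_center","mid_block_center","thick_block_center"):
        print(q,[(np.round(r["box"]).tolist(),round(r["conf"],2)) for r in spotter.look_for(q,n)[:2]])
print(env.hold_point_z,env.state())
E
```

```text
side C [ 294. -927.  579.] fwd [ 0.3   0.74 -0.6 ] 557.2992519541999
holder [([225.0, 187.0, 57.0, 50.0], 0.89)]
jaw [([236.0, 196.0, 8.0, 15.0], 0.55)]
thin_block_center [([243.0, 176.0, 30.0, 28.0], 0.76)]
mid_block_center [([269.0, 272.0, 40.0, 49.0], 0.7)]
thick_block_center [([334.0, 182.0, 30.0, 43.0], 0.59)]
top C [ 381. -252.  972.] fwd [ 0.17 -0.02 -0.99] 586.1883956919653
holder [([187.0, 246.0, 94.0, 50.0], 0.74)]
jaw [([214.0, 250.0, 20.0, 34.0], 0.77)]
thin_block_center []
mid_block_center [([393.0, 262.0, 22.0, 31.0], 0.64)]
thick_block_center [([274.0, 154.0, 23.0, 41.0], 0.58)]
-18.8 {'time_s': 0.6, 'qpos': array([-7.29937422e+01,  1.83105338e+01,  8.96401904e+01, -5.96118283e-04,
        7.20433243e+01, -1.14560351e+00]), 'qvel': array([-0.03951794, -0.0630011 , -0.05043233,  0.00383767,  0.02447454,
       -0.04160987]), 'effort': array([-4.27029481e-04, -4.12122917e+01, -2.32136053e+01,  7.28275348e-02,
        3.77038540e-02, -4.12452152e-06]), 'ee_pos': array([ 179.13660565, -546.39254978,  213.98155318]), 'ee_rot': array([1.79994061e+02, 6.85976929e-04, 1.81520450e+01]), 'force': array([-0.60182449,  0.94388599, -0.15804409]), 'torque': array([ 0.03995689,  0.04574089, -0.07203771]), 'gripper_width': 91.23158215748022}
```

View pics/top1.png

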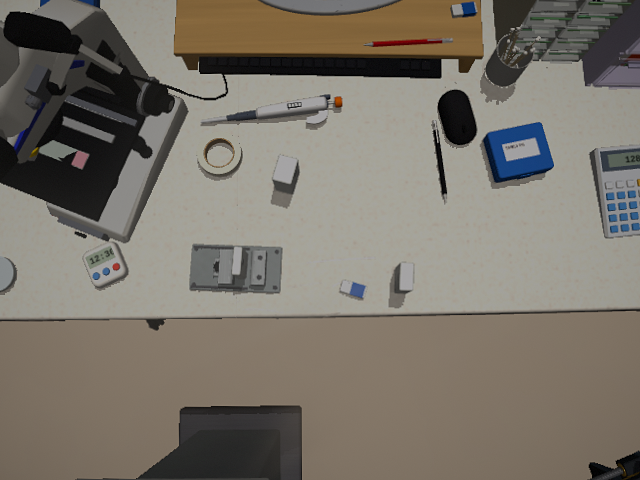

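View pics/side1.png

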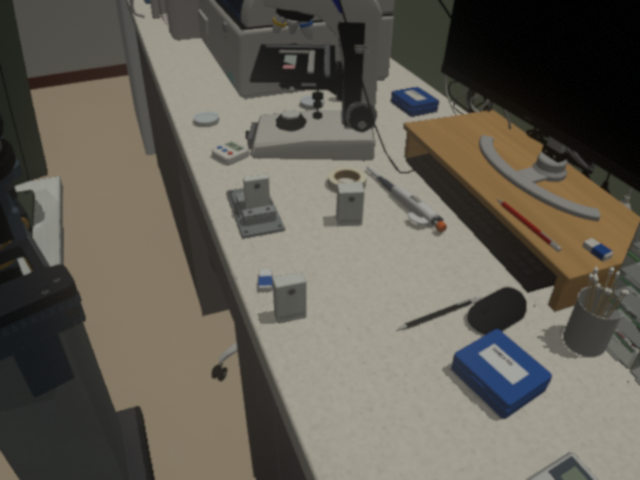

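Run:
```python
import cv2
a=cv2.imread("pics/top1.png")[235:310,175:290]; cv2.imwrite("pics/c1.png",cv2.resize(a,None,fx=6.9,fy=6.9,interpolation=cv2.INTER_CUBIC))
```

```text
(no output)
```

View pics/c1.png

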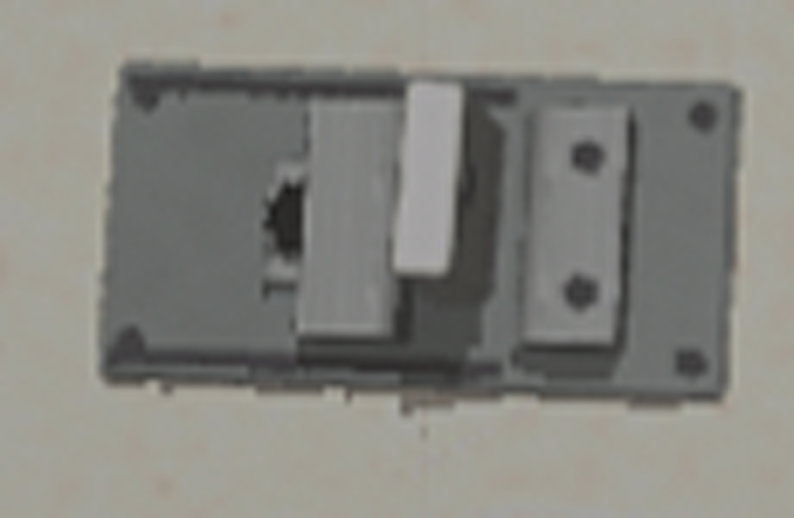

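The top view shows the holder at about (236,270). Its fixed jaw with two screw holes is on the right, and the locked jaw with the screw head is on the left, with the thin block between them near (238,263). There is one block behind at (286,172) and another to the right at (404,278). The side view agrees. Next I'll fit the models to the traced regions.

```bash
cat >> h.py <<'E'
from scipy.optimize import minimize
def hullmask(n,x,y,yaw,T,z0,S=4):
    c,s=np.cos(yaw),np.sin(yaw); P=[]
    for a in(-22,22):
        for b in(-T/2,T/2):
            for z in(z0,z0+72): P.append([x+c*a-s*b,y+s*a+c*b,z])
    h=cv2.convexHull(((proj(n,P)+.5)*S-.5).astype(np.float32)).reshape(-1,2)
    m=np.zeros((480*S,640*S),np.uint8); cv2.fillConvexPoly(m,np.round(h*16).astype(np.int32),255,shift=4)
    return cv2.resize(m,(640,480),interpolation=cv2.INTER_AREA)/255.
def fit(masks,T,z0,x0):
    def cost(p):
        return sum(1-np.minimum(a,b).sum()/np.maximum(a,b).sum() for n,a in masks.items() for b in [hullmask(n,p[0]*10,p[1]*10,p[2],T,z0)])
    best=None
    for yw in np.deg2rad([0,25,-25,50,-50,80]):
        r=minimize(cost,[x0[0]/10,x0[1]/10,yw],method="Nelder-Mead",options=dict(initial_simplex=np.array([[x0[0]/10,x0[1]/10,yw],[x0[0]/10+1,x0[1]/10,yw],[x0[0]/10,x0[1]/10+1,yw],[x0[0]/10,x0[1]/10,yw+.2]]),maxiter=70))
        if best is None or r.fun<best.fun: best=r
    return best.x[0]*10,best.x[1]*10,np.rad2deg(best.x[2]),best.fun
E
python3 - <<'E'
from h import *
for n in("side","top"): grab_frame(n)
for q in("mid","thick"):
    M={}
    for n in("top","side"):
        r=spotter.trace(q+"_block_center",n)
        if r: M[n]=r[0]["region"].astype(float); print(n,r[0]["box"],r[0]["conf"])
    bx=cv2.boundingRect(M["top"].astype(np.uint8)); x0=ray("top",[bx[0]+bx[2]/2,bx[1]+bx[3]/2],40)[0]
    for T in(22,32): print(q,T,np.round(fit(M,T,0,x0),2))
C=lambda l: np.array(l)/6.9+[175-.43,235-.43]
print("plate",ray("top",C([(123,65),(742,85),(725,398),(100,380)]),8)[:,:2].round(1).tolist())
f=ray("top",C([(635,105),(618,345)]),30)[:,:2];m=ray("top",C([(312,97),(297,333)]),30)[:,:2]
print("jaws",f.round(1).tolist(),m.round(1).tolist(),np.linalg.norm(f.mean(0)-m.mean(0))-48)
print("thin top",ray("top",C([(408,80),(463,80),(447,274),(395,270)]),80)[:,:2].round(1).tolist())
print(env.state()["time_s"])
E
```

```text
top [395.4, 259.8, 20.7, 35.2] 0.7
side [270.6, 273.3, 35.7, 48.0] 0.57
mid 22 [ 4.6855e+02 -3.8113e+02 -6.6600e+00  2.2000e-01]
mid 32 [ 469.   -380.59  -11.86    0.48]
top [273.0, 156.5, 25.3, 38.0] 0.58
side [335.7, 179.4, 28.2, 47.9] 0.73
thick 22 [ 6.4263e+02 -1.9496e+02  1.5593e+02  3.2000e-01]
thick 32 [ 6.4149e+02 -1.9444e+02 -1.6810e+01  2.4000e-01]
plate [[530.6, -34.7], [523.5, -184.1], [448.4, -179.8], [454.7, -30.8]]
jaws [[515.9, -160.5], [459.5, -156.6]] [[518.9, -84.5], [463.4, -81.8]] 27.52747826692618
thin top [[515.1, -114.8], [514.9, -127.0], [471.6, -123.9], [472.7, -112.3]]
0.9
```

The gap measures about 27.5 mm, well under 34.5, and the plate fit checks out at 149.6 x 75.2 mm. The mid (22 mm) block is therefore the right one. The thin block is at about (493.5,-119.5) with yaw about -3°, so I'll move above it.

```bash
python3 -m jog '-0 0 -2 2.5 2 0 1;0 0 -4.2 4.5 4 0 1;0 0 -4.2 6 6 0 1;0 0 -4.2 7.5 8 0 1;0 0 -4.2 9 10 0 1' 25; python3 -m jog '0 0 0 1 2 0 1;0 0 0 2 4 0 1;0 0 0 3 6 0 1;0 0 0 3.57 7.08 0 1;0 0 0 3.57 7.08 0 1'; python3 -m jog '0 0 0 0 0 0 1;0 0 0 0 0 0 1'
```

```text
time_s: 1.52
ee_pos: [386.6, -319.4, 214.2]
ee_rot: [180.0, -0.0, -2.9]
force: [1.5, -0.1, 0.3]
gripper_width: 91.2
time_s: 2.15
ee_pos: [475.5, -142.4, 214.0]
ee_rot: [180.0, -0.0, -2.6]
force: [-0.3, -0.6, -0.1]
gripper_width: 91.5
time_s: 2.4
ee_pos: [474.3, -145.0, 214.0]
ee_rot: [180.0, 0.0, -2.9]
force: [-0.3, -0.9, -0.4]
gripper_width: 91.5
```

```bash
python3 -m jog '0 0 0 0.77 1.02 0 1;0 0 0 0.77 1.02 -1.5 1;0 0 0 0.77 1.02 -3.5 1;0 0 0 0.77 1.02 -4.4 1;0 0 0 0.77 1.02 -4.4 1'
python3 - <<'E'
from h import *
save("side","s2.png",(150,90,240,180),3.3); print(env.state()["ee_pos"])
E
```

```text
time_s: 3.02
ee_pos: [492.4, -119.0, 102.5]
ee_rot: [-180.0, 0.2, -2.9]
force: [0.7, 0.6, 0.6]
gripper_width: 91.3
[ 493.72530786 -119.21419221  103.91566651]
```

View pics/s2.png

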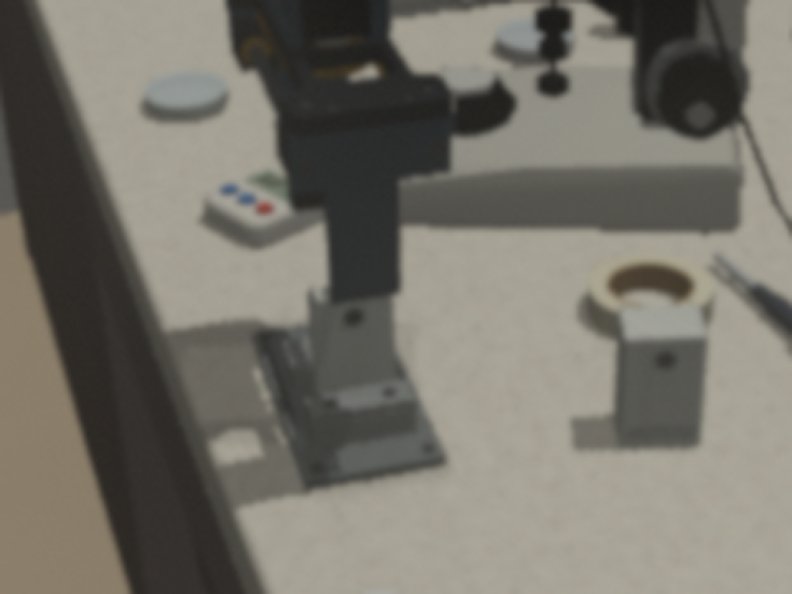

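The finger (crop at 360,240) is in line with the thin block (355,330), so I'll descend and grip.

```bash
python3 -m jog '0 0 0 0 0 -1.5 1;0 0 0 0 0 -2.4 1;0 0 0 0 0 -2.48 1;0 0 0 0 0 -2.48 1;0 0 0 0 0 -2.48 0.5' 20; python3 -m jog '0 0 0 0 0 0 0.15;0 0 0 0 0 0 0.05;0 0 0 0 0 0 0;0 0 0 0 0 0 0;0 0 0 0 0 0 0';python3 -m jog '0 0 0 0 0 0 0;0 0 0 0 0 0 0;0 0 0 0 0 0 0'
```

```text
time_s: 3.7
ee_pos: [495.1, -118.8, 43.4]
ee_rot: [180.0, -0.2, -2.9]
force: [-1.2, -0.8, 0.5]
gripper_width: 84.0
time_s: 4.32
ee_pos: [494.0, -118.4, 41.9]
ee_rot: [180.0, 0.0, -2.8]
force: [-1.5, 0.4, -0.5]
gripper_width: 33.6
time_s: 4.7
ee_pos: [494.0, -118.5, 42.0]
ee_rot: [180.0, 0.0, -2.8]
force: [-0.3, 0.5, 0.6]
gripper_width: 14.3
```

```bash
python3 -m jog '0 0 0 0 0 0.6 0;0 0 0 0 0 1.8 0;0 0 0 0 0 3.2 0;0 0 0 0 0 4 0;0 0 0 0 0 4 0' ; python3 -m jog '0 0 0 0.5 -1 0 0;0 0 0 1.5 -2.5 0 0;0 0 0 2.7 -4.3 0 0;0 0 0 3.7 -6 0 0;0 0 0 4.24 -7.24 0 0';python3 -m jog '0 0 0 0 0 0 0;0 0 0 0 0 0 0;0 0 0 0 0 0 0'
```

```text
time_s: 5.32
ee_pos: [495.2, -118.7, 144.2]
ee_rot: [179.9, -0.3, -2.8]
force: [0.0, -0.6, -1.1]
gripper_width: 13.8
time_s: 5.95
ee_pos: [600.4, -301.0, 140.3]
ee_rot: [-180.0, 0.1, -2.9]
force: [-0.5, 0.1, -1.3]
gripper_width: 14.1
time_s: 6.32
ee_pos: [599.4, -298.3, 141.8]
ee_rot: [-180.0, 0.1, -2.8]
force: [-0.2, -0.2, -1.0]
gripper_width: 14.2
```

```bash
python3 -m jog '0 0 0 0 0 -1.2 0;0 0 0 0 0 -2.8 0;0 0 0 0 0 -3.8 0;0 0 0 0 0 -4.2 0;0 0 0 0 0 -4.24 0' ; python3 -m jog '0 0 0 0 0 -0.04 0;0 0 0 0 0 -0.07 0;0 0 0 0 0 -0.07 0;0 0 0 0 0 -0.07 0'
```

```text
time_s: 6.95
ee_pos: [600.0, -299.0, 36.1]
ee_rot: [-180.0, 0.0, -2.8]
force: [0.7, 0.6, -0.8]
gripper_width: 13.6
time_s: 7.45
ee_pos: [600.1, -299.6, 34.5]
ee_rot: [180.0, -0.0, -2.9]
force: [-0.7, -0.4, -0.7]
gripper_width: 14.1
```

```bash
python3 -m jog '0 0 0 0 0 -0.03 0;0 0 0 0 0 -0.06 0;0 0 0 0 0 -0.06 0'
python3 - <<'E'
from h import *
save("side","s3.png",(240,110,240,180),3.3)
E
```

```text
time_s: 7.82
ee_pos: [600.2, -299.6, 33.9]
ee_rot: [180.0, -0.0, -2.8]
force: [-1.6, 0.3, 6.0]
gripper_width: 13.4
```

View pics/s3.png

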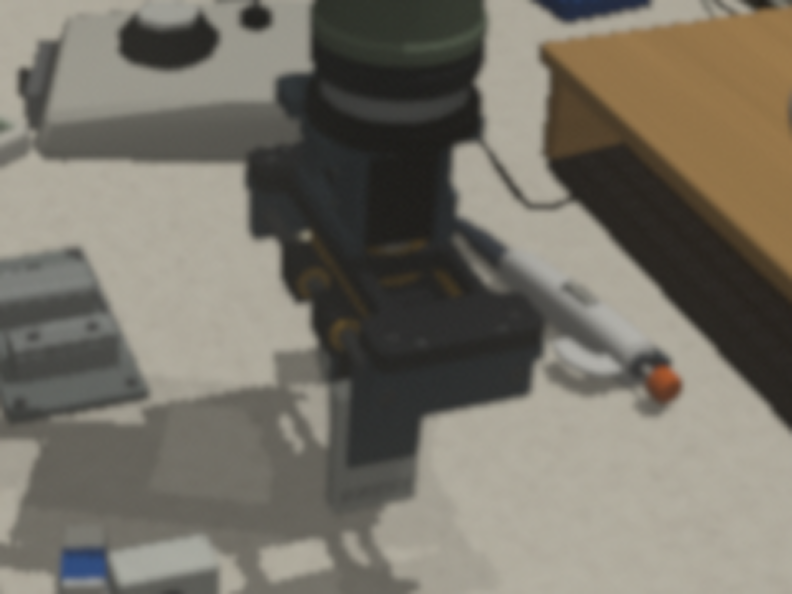

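The block is upright and touching the worktop (6 N, foot at about crop (375,495)). I'll release it, rise and take a new measurement.

```bash
python3 -m jog '0 0 0 0 0 0 0.3;0 0 0 0 0 0 0.7;0 0 0 0 0 0 1;0 0 0 0 0 0 1;0 0 0 0 0 0 1' ;python3 -m jog '0 0 0 0 0 0 1;0 0 0 0 0 1 1;0 0 0 0 0 3 1;0 0 0 0 0 5 1;0 0 0 0 0 6 1';  python3 -m jog '0 0 0 -1 0 0 1;0 0 0 -3 0 0 1;0 0 0 -5 0 0 1;0 0 0 -7 0 0 1;0 0 0 -8 0 0 1'
python3 - <<'E'
from h import *
im=grab_frame("top")
cv2.imwrite("pics/t4.png",cv2.resize(im[130:330,180:440,::-1],None,fx=3,fy=3,interpolation=cv2.INTER_CUBIC))
E
```

```text
time_s: 8.5
ee_pos: [600.0, -299.4, 32.6]
ee_rot: [180.0, 0.0, -2.9]
force: [-0.9, 0.2, 0.5]
gripper_width: 61.1
time_s: 9.12
ee_pos: [601.1, -300.0, 186.4]
ee_rot: [179.9, -0.3, -2.8]
force: [0.3, -0.2, -0.6]
gripper_width: 91.5
time_s: 9.75
ee_pos: [397.5, -299.0, 182.9]
ee_rot: [-180.0, 0.0, -2.9]
force: [0.1, -0.3, 0.3]
gripper_width: 91.8
```

View pics/t4.png

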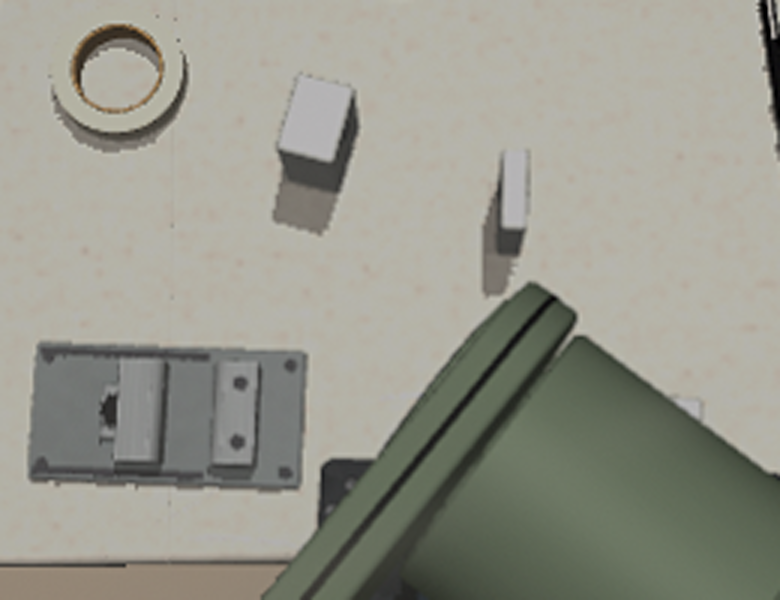

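The thin block stands free at crop (515,190), the holder gap is empty, and the thick block is untouched. Next come sub-pixel edge profiles across the jaws, with the thin block (TCP known at release) as a check on camera offset.

```bash
cat > prof.py <<'E'
from h import *
from scipy.ndimage import map_coordinates
def prof(g,o,yaw,z,us,vs):
    """mean grey along axis at angle yaw+90 (offsets vs), averaged over us"""
    c,s=np.cos(np.deg2rad(yaw)),np.sin(np.deg2rad(yaw)); out=[]
    for v in vs:
        P=[[o[0]+c*u-s*v,o[1]+s*u+c*v,z] for u in us]; uv=proj("top",P)
        out.append(map_coordinates(g,[uv[:,1],uv[:,0]],order=1).mean())
    return np.array(out)
def edges(g,o,yaw,z,us,vs,k=8):
    p=prof(g,o,yaw,z,us,vs); d=np.gradient(p,vs)
    i=[j for j in range(1,len(d)-1) if abs(d[j])>=abs(d[j-1]) and abs(d[j])>abs(d[j+1]) and abs(d[j])>4]
    return [(round(float(vs[j]),1),round(float(d[j]),1)) for j in i]
E
python3 - <<'E'
from prof import *
g=cv2.cvtColor(grab_frame("top"),cv2.COLOR_RGB2GRAY).astype(float)
print("jaws y",edges(g,(488.1,-134.3),-2.6,30,np.arange(-12,13,2),np.arange(-36,65,.5)))
print("plate y",edges(g,(488.1,-134.3),-2.6,8,np.arange(-25,-10,2),np.arange(-60,115,.5)))
print("jaw x fixed",edges(g,(488.1,-134.3),87.4,30,np.arange(10,20,2),np.arange(-45,45,.5)))
print("thin y",edges(g,(600.2,-299.6),-2.9,72,np.arange(-14,15,2),np.arange(-20,21,.5)))
print("thin x",edges(g,(600.2,-299.6),87.1,72,np.arange(-4,5,2),np.arange(-40,41,.5)))
g=cv2.imread("pics/top1.png",0).astype(float)
for yw in(-2,-5,-8,-11,-14):
  print("mid",yw,"y",edges(g,(469,-381),yw,72,np.arange(-14,15,2),np.arange(-25,26,.5)))
print("x",edges(g,(469,-381),82,72,np.arange(-4,5,2),np.arange(-40,41,.5)))
E
```

```text
jaws y [(-25.5, -22.1), (-23.0, 35.1), (-1.5, -12.4), (0.5, 6.9), (24.5, -23.9), (28.0, 18.8), (51.5, -35.7), (57.5, 7.9), (61.0, 8.2)]
plate y [(-48.0, -30.8), (-44.5, 7.6), (-23.0, -24.8), (-20.5, 25.1), (-16.5, -9.7), (-14.5, -7.8), (-10.0, 6.0), (-8.0, 11.4), (1.5, -11.5), (3.5, 6.9), (28.0, -26.8), (31.5, 19.2), (56.0, -14.9), (63.0, -4.7), (64.5, 6.3), (103.0, 22.3)]
jaw x fixed [(-35.0, -27.6), (-31.5, -15.2), (-28.0, 15.3), (32.0, -15.0), (36.0, 6.9), (41.5, 28.1)]
thin y [(-6.5, -18.0), (-3.5, 14.7), (8.0, -35.9), (11.0, 26.4), (15.5, 8.9)]
thin x [(22.0, -34.0), (25.5, 4.1), (38.0, 15.4)]
mid -2 y [(-11.5, -9.9), (-8.5, 13.6), (11.5, -32.7), (14.5, 4.9), (19.5, 12.2)]
mid -5 y [(-11.5, -9.7), (-8.5, 12.4), (11.5, -31.9), (15.0, 5.3), (19.0, 12.3), (20.5, 11.9), (24.5, 9.9)]
mid -8 y [(-11.0, -8.8), (-8.0, 9.3), (11.5, -30.2), (15.5, 5.6), (19.0, 11.8), (24.0, 10.2)]
mid -11 y [(-11.5, -6.2), (-8.0, 6.5), (11.5, -27.1), (15.5, 5.1), (19.0, 11.4), (21.0, 10.3), (23.0, 10.9)]
mid -14 y [(-12.0, -4.1), (-7.5, 4.5), (11.5, -21.3), (19.0, 10.9), (21.5, 12.6)]
x [(-17.0, 4.9), (25.0, -34.3), (29.0, 19.8), (30.5, 17.8)]
```

```bash
python3 -m jog '0 0 -0.2 1 -1.2 0 0.6;0 0 -0.2 2.2 -2.5 0 0.6;0 0 -0.2 2.9 -3.3 0 0.6;0 0 -0.2 2.9 -3.3 0 0.6;0 0 -0.2 2.9 -3.3 0 0.6'; python3 -m jog '0 0 0 0 0 -1.5 0.6;0 0 0 0 0 -3 0.6;0 0 0 0 0 -3.4 0.6;0 0 0 0 0 -3.4 0.6'
python3 - <<'E'
from h import *
save("side","s5.png",(200,180,200,150),3.5); print(env.state()["ee_pos"],env.state()["gripper_width"])
E
```

```text
time_s: 10.48
ee_pos: [472.4, -381.2, 182.3]
ee_rot: [-179.9, 0.1, -3.8]
force: [-0.1, 0.2, -0.1]
gripper_width: 54.7
time_s: 10.98
ee_pos: [472.4, -381.6, 98.1]
ee_rot: [-180.0, 0.0, -3.8]
force: [-0.3, -0.5, 0.7]
gripper_width: 54.6
[ 473.0304632  -382.16162908   98.99612705] 54.46884978976407
```

View pics/s5.png

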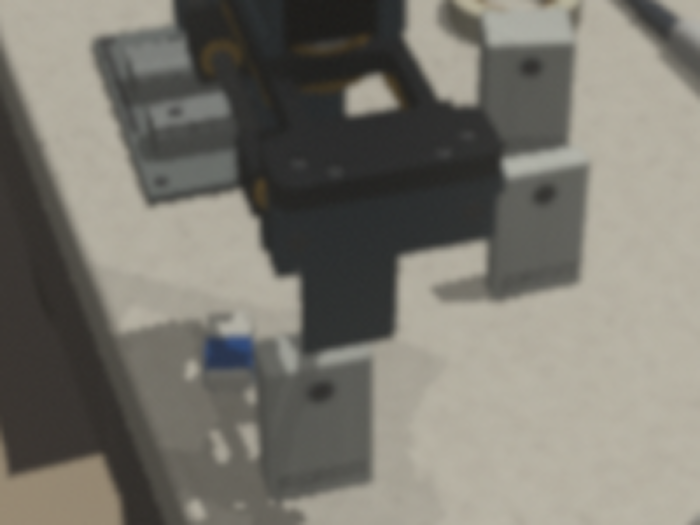

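Run:
```python
from h import *
print(proj("side",[[473,-412,99],[472,-393,72],[472,-393,0],[472,-371,72],[465,-393,72],[465,-393,0]]).round(1))
grab_frame("side")
for r in spotter.trace("mid_block_center","side")[:1]: print(r["box"],r["conf"])
c=(np.array([[262,490],[372,480],[372,352],[262,370]])/3.5+[200,180]); print(ray("side",c[:2],0).round(1),ray("side",c[2:],72).round(1))
```

```text
[[299.  275.6]
 [293.7 282. ]
 [294.4 319.4]
 [288.5 272. ]
 [288.8 283.2]
 [289.8 320.6]]
[273.6, 273.7, 32.6, 50.0] 0.69
[[ 445.3 -384.4    0. ]
 [ 489.5 -394.7    0. ]] [[ 489.  -396.1   72. ]
 [ 445.8 -391.2   72. ]]
```

The side view puts the block at x≈468 and the top view at ≈472. I'll shift 3 mm, turn slightly more, descend and grip.

```bash
python3 -m jog '0 0 -0.3 -0.12 0 -0.5 0.6;0 0 -0.3 -0.12 0 -1.6 0.6;0 0 -0.3 -0.12 0 -2.4 0.6;0 0 -0.3 -0.12 0 -2.58 0.6;0 0 -0.3 -0.12 0 -2.58 0.6' 25; python3 -m jog '0 0 0 0 0 0 0.4;0 0 0 0 0 0 0.1;0 0 0 0 0 0 0.1;0 0 0 0 0 0 0;0 0 0 0 0 0 0'; python3 -m jog '0 0 0 0 0 0 0;0 0 0 0 0 0 0;0 0 0 0 0 0.3 0;0 0 0 0 0 1 0;0 0 0 0 0 2 0'
```

```text
time_s: 11.75
ee_pos: [469.6, -382.1, 33.3]
ee_rot: [180.0, -0.0, -5.4]
force: [-0.5, 1.0, -0.2]
gripper_width: 54.4
time_s: 12.38
ee_pos: [469.6, -382.1, 33.6]
ee_rot: [180.0, -0.0, -5.4]
force: [-1.1, -0.7, 2.8]
gripper_width: 22.1
time_s: 13.0
ee_pos: [469.2, -381.7, 83.9]
ee_rot: [-180.0, 0.1, -5.3]
force: [0.3, -0.1, 0.0]
gripper_width: 22.2
```

```bash
python3 -m jog '0 0 0.2 0.2 0.6 1 0;0 0 0.54 0.4 2 1.6 0;0 0 0.54 0.5 4 1.6 0;0 0 0.54 0.6 6 1.6 0;0 0 0.54 0.7 8 1.6 0'; python3 -m jog '0 0 0 0.05 1.4 0 0;0 0 0 0.1 2.2 0 0;0 0 0 0.1 2.43 0 0;0 0 0 0.1 2.43 0 0;0 0 0 0.1 2.43 0 0'; python3 -c "
from h import *
for i in range(4): grab_frame('top'); print(env.state()['ee_pos'].round(1),env.state()['ee_rot'].round(1))"
```

```text
time_s: 13.62
ee_pos: [487.2, -180.6, 124.4]
ee_rot: [180.0, -0.1, -2.7]
force: [1.3, 1.2, -1.3]
gripper_width: 21.8
time_s: 14.25
ee_pos: [489.6, -122.0, 123.4]
ee_rot: [180.0, -0.0, -2.7]
force: [0.4, -0.2, -0.3]
gripper_width: 21.9
[ 489.6 -122.1  123.3] [180.   -0.   -2.7]
[ 489.5 -122.   123.2] [180.   -0.   -2.7]
[ 489.5 -121.9  123.2] [180.    0.   -2.7]
[ 489.4 -121.8  123.1] [180.    0.   -2.7]
```

```bash
python3 -m jog '0 0 0 0 0.02 -0.8 0;0 0 0 0 0.02 -1.8 0;0 0 0 0 0.02 -2.2 0;0 0 0 0 0.02 -2.2 0;0 0 0 0 0.02 -2.2 0'
python3 - <<'E'
from h import *
save("side","s6.png",(190,120,140,105),5)
E
```

```text
time_s: 15.08
ee_pos: [490.2, -121.0, 69.0]
ee_rot: [180.0, -0.1, -2.7]
force: [-0.0, 0.9, -0.8]
gripper_width: 21.7
```

View pics/s6.png

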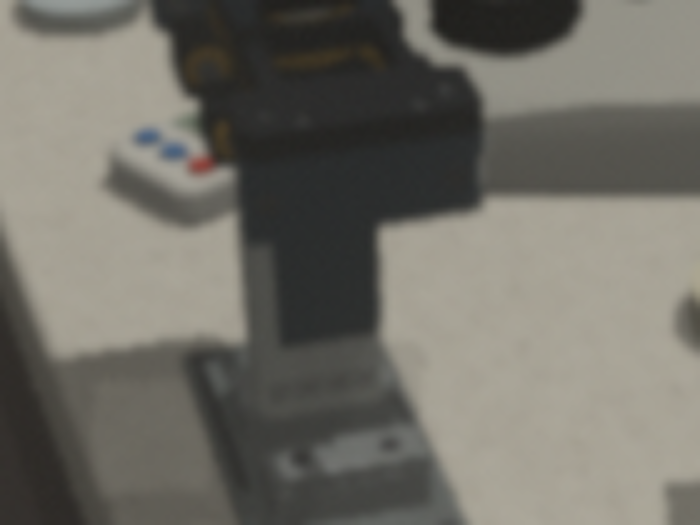

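The block hangs over the gap behind the fixed jaw, with its foot at about crop (325,405), perhaps 2–3 mm towards -x of centre. I'll lower it in steps and watch the force.

```bash
python3 -m jog '0 0 0 0.1 0 0 0;0 0 0 0.1 0 -0.2 0;0 0 0 0.1 0 -0.4 0;0 0 0 0.1 0 -0.55 0;0 0 0 0.1 0 -0.55 0'; python3 -m jog '0 0 0 0 0 -0.15 0;0 0 0 0 0 -0.3 0;0 0 0 0 0 -0.45 0;0 0 0 0 0 -0.48 0;0 0 0 0 0 -0.48 0'
```

```text
time_s: 15.75
ee_pos: [491.6, -120.6, 54.0]
ee_rot: [-180.0, 0.1, -2.7]
force: [0.7, -0.3, -1.8]
gripper_width: 21.9
time_s: 16.38
ee_pos: [492.0, -120.7, 42.4]
ee_rot: [180.0, 0.0, -2.6]
force: [0.7, 1.2, -1.0]
gripper_width: 22.1
```

No contact, and the foot is about 0.9 mm above the gap floor. I'll lower the last bit.

```bash
python3 -m jog '0 0 0 0 0 -0.03 0;0 0 0 0 0 -0.05 0;0 0 0 0 0 -0.05 0;0 0 0 0 0 -0.05 0'; python3 -m jog '0 0 0 0 0 0 0;0 0 0 0 0 0 0'
```

```text
time_s: 16.88
ee_pos: [492.1, -120.7, 41.5]
ee_rot: [180.0, -0.0, -2.7]
force: [-1.2, -0.5, 3.2]
gripper_width: 22.0
time_s: 17.12
ee_pos: [492.1, -120.7, 41.5]
ee_rot: [180.0, -0.0, -2.7]
force: [-0.9, 0.0, 5.1]
gripper_width: 22.0
```

There is floor contact at TCP z 41.5, which is the pickup height of 33.5 plus 8. I'll release, rise, move clear and check.

```bash
python3 -m jog '0 0 0 0 0 0 0.3;0 0 0 0 0 0 0.6;0 0 0 0 0 0 0.9;0 0 0 0 0 0 0.9;0 0 0 0 0 0 0.9'; python3 -m jog '0 0 0 0 0 0.5 0.9;0 0 0 0 0 2 0.9;0 0 0 0 0 4 0.9;0 0 0 0 0 5.5 0.9;0 0 0 0 0 5.5 0.9'; python3 -m jog '0 0 0 -1 -2 0 0.9;0 0 0 -2 -4 0 0.9;0 0 0 -3 -6 0 0.9;0 0 0 -4 -8 0 0.9;0 0 0 -5 -10 0 0.9'
python3 - <<'E'
from prof import *
im=grab_frame("top"); a=cv2.resize(im[130:330,180:440,::-1],None,fx=2.3,fy=2.3,interpolation=cv2.INTER_CUBIC)[:460]
s=grab_frame("side")[:,:,::-1][160:250,210:380]; s=cv2.resize(s,None,fx=4,fy=4,interpolation=cv2.INTER_CUBIC)
cv2.imwrite("pics/t7.png",cv2.copyMakeBorder(a,0,0,0,0,0)); cv2.imwrite("pics/s7.png",s)
g=cv2.cvtColor(im,cv2.COLOR_RGB2GRAY).astype(float)
print("mid top y_h",edges(g,(488.1,-134.3),-2.6,80,np.arange(-12,13,2),np.arange(-8,40,.5)))
print("mid top x_h",edges(g,(488.1,-134.3),87.4,80,np.arange(8,16,2),np.arange(-40,41,.5)))
E
```

```text
time_s: 17.75
ee_pos: [492.0, -120.7, 41.2]
ee_rot: [180.0, 0.0, -2.6]
force: [0.0, 0.5, -0.6]
gripper_width: 64.6
time_s: 18.38
ee_pos: [494.1, -121.3, 182.7]
ee_rot: [179.9, -0.5, -2.6]
force: [0.7, 0.8, -0.5]
gripper_width: 81.8
time_s: 19.0
ee_pos: [365.5, -371.7, 178.0]
ee_rot: [-179.9, 0.1, -2.7]
force: [0.7, -0.1, -0.4]
gripper_width: 82.2
mid top y_h [(-5.0, -15.8), (1.0, -6.0), (4.5, 43.1), (25.5, -22.9)]
mid top x_h [(-27.5, -29.1), (-24.5, -16.0), (-21.0, 38.1), (22.0, -35.0), (35.5, -9.5), (38.5, 9.7)]
```

View pics/t7.png

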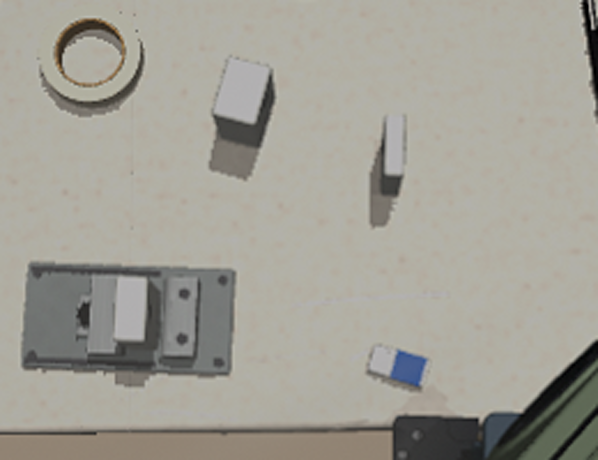

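View pics/s7.png

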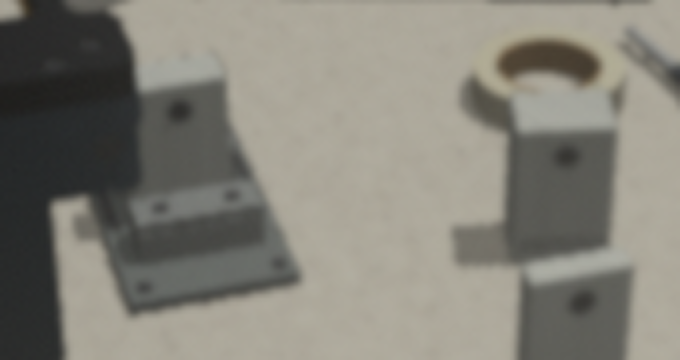

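The mid block stands upright in the gap. Its top face spans y_h 4.5 to 25.5 and x_h -21 to 22 at z = 80. The thin block stands free at top crop (395,155), the thick block hasn't moved, and the gripper is clear. I'll hand in the job.

```bash
python3 -m jog '0 0 0 0 0 0 0.9;0 0 0 0 0 0 0.9;0 0 0 0 0 0 0.9'; python3 -c "
from workcell import env
print(env.job_done())"
```

```text
time_s: 19.48
ee_pos: [367.6, -369.6, 178.7]
ee_rot: [-180.0, 0.0, -2.5]
force: [0.5, 0.4, 0.2]
gripper_width: 82.4
the job is handed in; nothing more can be done
None
```

The 22 mm (mid) block now stands upright in the gap, and I handed the job in at about 19.5 s. I measured the gap at about 27.5 mm, well under the 34.5 mm limit, so the 22 mm block was the right one.

- **Thin block:** I lifted it out first and stood it on the worktop at about (600, -300), clear of the holder.
- **Mid block:** I gripped it at 22.1 mm and lowered it into the gap. It met no resistance on the way down and touched the floor at the expected height, with about 5 N of contact force.
- **Last checks:** Both pictures show the mid block upright between the jaws. Its top face spans about 4.5 to 25.5 mm across the gap and -21 to +22 mm along the jaws. The thin block is standing, the thick block hasn't moved, and the gripper is open and well clear.
- **Disagreement:** Before the pickup, the side and top views differed by about 4 mm on the mid block's x position. I aimed between them, and the final position is fine.

No check failed.

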